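Draw the long needle tube out of the bead chest's drawer

ROBOT

A 6-joint arm with a two-finger parallel gripper is mounted at the origin on the work surface. World frame = base frame: x ahead of the robot, y to its left, z up, the work surface at z = 0. Lengths are in mm, angles in rad, forces in N, time in s.
With the tool pointing down it reaches from about 275 to 750 mm from the base axis. Payload 10.2 kg.
Tool frame: the origin (TCP) lies between the finger pads; the fingertips stand 22 mm ahead of it and the grasp point (between the pads) lies 3 mm ahead of it (ctrl.nose_length is the distance from the TCP to the fingertips, in mm); z points along the fingers, y is the line along which they close (so a half turn about z gives the same grasp; the last joint's range is limited). The gripper opens to 85 mm and grips with 20 to 120 N. Pads are 22 mm wide; open, the fingers measure 114 mm over their backs; the gripper's body (76 mm by 85 mm) begins 54 mm behind the grasp point. The pads swing forward as they close: fully open they stand 13 mm farther back than shut.
Start: joints at [-1.551, 0.313, 1.498, -0, 1.331, -0.223], TCP at [126.208, -509.611, 253.294] pointing down, gripper open.
Joint ranges: [-2.94, 2.94], [-0.97, 2.17], [0.19, 2.56], [-1.23, 4.37], [0.02, 3.11], [-2.88, 2.88]. Speed limits (rad/s): [2.39, 2.39, 3.01, 3.14, 3.14, 3.14].

INTERFACE

Orientations are given as a unit quaternion [w, x, y, z].
In Python, from rig import sense, imaging, ctrl gives the robot as it stands. The module is installed in compiled form; this text tells all that it offers.
- The arm moves only by the tool apply_moves, never from a script. Its argument "commands" is a list of rows, each a list of 5 numbers: the gripper command: -1 is fully open, 1 is shut, values between are in proportion, then the shift along the tool's x, y, z in mm, then the turn about the tool's z in degrees. A call has 1 to 20 rows; each row shifts and turns the commanded pose from where the row before left it, along the tool's axes as they then stand; what a row does not reach is not made up. A row lasts 1/8 s, in which the tool goes at most 62.5 mm and 10.7 degrees, less where a joint would pass 70% of its speed; a pose out of reach is approached as far as the arm can. A call is refused whole if a number of a shift passes 62.5 or a number of a turn 10.7, either way. A call with a gripper value outside its range is refused whole. The fingers move at their own pace and stop on an object; "newtons" is the grip in N (left out, the last holds). Time passes only in rows, so rows that do not move let the fingers close. It gives the time, the measured TCP pose, the force, the opening and the grip force at its end, in the units of the state.
- sense(): the state, without advancing time (a new reading comes with each control period).
- imaging.capture(name): name is "scene" or "side" or "wrist"; returns the picture (384x512x3 uint8, blue, green, red); there is no depth.
- imaging.calibration(name): a dict with "camera_matrix" (3x3 intrinsics, pixels), "world_to_cam" (4x4, takes a point from world to camera coordinates). Camera axes: x right, y up, looking along -z (the intrinsics and any distortion apply to the point x, -y, -z); pixel columns grow to the right and rows downward; lengths in mm; the calibration is good to about 2 mm. A picture is of the moment at which its call begins: read the wrist's pose just before it. calibration takes no time and is no camera call; for the wrist camera it gives the pose at the moment of the call.
- ctrl.finish_job(): hands the job in; it is judged then, once.
The state is a dict: "time_s": time; "joints": joint angles; "dq": joint speeds; "tau": joint torques, N m; "eef_pos": TCP position; "ee_rot": TCP orientation; "force": force on the tool from outside, world axes, zero at the start; "wrist_torque": the same for the moment, N m; "grip_width": opening from 0.0 (shut) to 1.0 (fully open); "grip_force": force on a finger pad.
Only numpy, scipy, OpenCV 4.12 (cv2) and the standard library are available. Lean on these libraries where they do the work, as an engineer would, in place of code of your own. Each camera call takes 0.05 s, during which the arm holds its last target. There are 200 camera calls.

TASK

The long needle tube in the top drawer of the little chest is longer than the gap the drawer opens: pull the drawer fully out to its stop, then take the tube by the part that shows and draw it out slantwise, front end up over the drawer front. Finish holding it still in the gripper, all of it higher than the top of the chest and touching nothing but the fingers. Leave the drawer open, and do not shift, tip or lift the two spools and the bead pot, nor tip or lift out the bead tin that rides in the drawer.

Things in the scene. Friction and masses are not known exactly. Their poses are not given: they have to be found in the camera images.
- chest: fixed desktop chest of plywood with two white drawer fronts, 306 deep (x), 250 wide (y), 150 high. Origin: on the table under the middle of its front edge; its x axis runs from the front to the back (the drawers open to the robot's left), z up. Walls and top 12 thick; above the top drawer the underside of the chest's top is at z = 138 and its front edge at x = 0. The lower drawer stays shut.
- drawer (a joint): how far the top drawer is out, in m: 0 shut, 0.17 at its stop; starts ajar at 0.04 to 0.06. Slides along the chest's -x with about 2 N of friction. Its white front is 12 thick, top edge at z = 134, outer face at chest x = -value. Inside: floor at z = 85, 278 long (from chest x = 12 mm - value), 204 wide, side walls 45 high; at the stop a 158 mm gap is open from above between the front's inner face and the chest's top.
- drawer_handle (a point): middle of the brass bar pull of the top drawer: a round bar about 10 thick, 100 long, parallel to the drawer front, 35 in front of it (finger room behind the bar about 30), at z = 115; axes as the chest's
- tube_centre (a point): centre of the needle tube: frosted white round tube 20 in diameter with red square caps 23 x 23 x 14 on both ends, 220 long overall, 40 to 85 g. Its x axis runs along it, from its front end (at the drawer front) to its back end. It lies on the drawer floor about parallel to the chest's x, left or right of the middle, its axis 11.5 above the floor; it rides with the drawer.
- tube_front_end (a point): centre of the tube's front end face (towards the drawer front), 110 from the centre (-x)
- tube_back_end (a point): centre of the tube's back end face, 110 from the centre (+x)
- bead_tin_centre (a point): centre of the round steel bead tin, 42 in diameter, 22 high, standing in the drawer on the other side from the tube; loose, rides with the drawer
- green_spool_centre (a point): centre of the dark green thread spool with white flanges, 64 in diameter, 55 high, standing loose on the chest's top, towards the back
- peach_spool_centre (a point): centre of the peach thread spool, 64 in diameter, 55 high, standing loose on the table, either beside the drawer's path (about 190 from its middle line) or beyond its open end (310 to 350 in front of the chest)
- bead_pot_centre (a point): centre of the pink bead pot with white lid, 52 in diameter, 46 high, standing loose on the table at the other of those two places

How it is judged (in metres and radians):
On the way, in this order (a step that is already met when the one before it is completed fails the run):
1. the top drawer is pulled out to its stop (within 10 mm) (value of joint drawer above 0.16 m), for 0.2 s.
2. the tube slants through the gap: its front end is up above the drawer front while its back end is still under the chest's top (height (world z) of tube_front_end above 0.14 m and height (world z) of tube_back_end below 0.138 m and x of tube_back_end in the frame of chest above 0.005 m), for 0.05 s.
At the end, for the whole second after the job is handed in: The fingers hold the tube at rest, both end centres over 155 mm above the table (chest top: 150), touching nothing else; the drawer is over 120 mm out; the spools and pot stand within 15 mm of their starts; the tin stands on the drawer floor (contact force between the fingers and tube above 1 N and height (world z) of each of tube_front_end, tube_back_end above 0.155 m and contact force between tube and chest below 0.05 N and contact force between tube and green_spool below 0.05 N and contact force between tube and peach_spool below 0.05 N and contact force between tube and bead_pot below 0.05 N and contact force between tube and bead_tin below 0.05 N and linear speed of tube below 0.03 m/s and angular speed of tube below 0.3 rad/s and value of joint drawer above 0.12 m and distance of each of green_spool_centre, peach_spool_centre, bead_pot_centre from where it was at the start of the episode below 0.015 m and z of bead_tin_centre in the frame of chest below 0.106 m and angle between bead_tin_centre's own z axis and vertical below 0.2 rad); the arm keeps its last pose, push and grip.
It fails at once if a spool or the bead pot is shifted by more than 15 mm or tipped (distance of any of green_spool_centre, peach_spool_centre, bead_pot_centre from where it was at the start of the episode above 0.015 m or angle between any of green_spool_centre, peach_spool_centre, bead_pot_centre's own z axis and vertical above 0.4 rad).
It fails at once if the bead tin is tipped or lifted off the drawer floor (angle between bead_tin_centre's own z axis and vertical above 0.5 rad or height (world z) of bead_tin_centre above 0.116 m).
It also fails if it takes over 58 s, if anything falls off the work surface, if the arm or the gripper's body presses on something with over 40 N, if the wrist force passes 120 N, or if a joint passes its speed limit or range.

## Working session

There is one attempt and no reset: what is moved stays moved. The work goes in short steps, Python scripts to look and compute and a tool call to move; the robot and the scene stay as the last step left them, time stands still between calls to the robot, and variables do not carry over. Pictures are saved under pics/ and viewed, at most 13 in all, crops included, and the job is handed in when it is done.

Besides the shell and the picture viewer there is one more tool, called after "Call:" as name([rows], argument=value, ...), one row to a line, values as JSON. apply_moves: Moves the arm, as the interface text tells. Its arguments: {"type":"object","properties":{"commands":{"type":"array","items":{"type":"array","items":{"type":"number"}}},"newtons":{"type":"number"}},"required":["commands"]}

```bash
mkdir -p pics
cat > h.py <<'E'
from rig import sense, imaging, ctrl
import numpy as np, cv2
from scipy.spatial.transform import Rotation as R
def ray(cal,u,v):
    K=np.array(cal["camera_matrix"]);T=np.array(cal["world_to_cam"])
    d=np.linalg.inv(K)@[u,v,1]; d=np.array([d[0],-d[1],-d[2]])
    Rm=T[:3,:3]; o=-Rm.T@T[:3,3]; return o,Rm.T@d
def atz(cal,u,v,z):
    o,d=ray(cal,u,v); return o+d*(z-o[2])/d[2]
def proj(cal,p):
    K=np.array(cal["camera_matrix"]);T=np.array(cal["world_to_cam"])
    c=T[:3,:3]@np.array(p)+T[:3,3]; q=K@[c[0],-c[1],-c[2]]; return q[:2]/q[2]
E
python3 - <<'E'
from h import *
a=[imaging.capture(n) for n in("scene","side")]
for n,i in zip(("scene","side"),a): cv2.imwrite(f"pics/{n}0.png",i)
for n,i in zip(("scene","side"),a): cv2.imwrite(f"pics/{n}0b.png",cv2.resize(i,(800,600),interpolation=cv2.INTER_CUBIC))
s=sense();print(s["eef_pos"],s["ee_rot"],R.from_quat(np.roll(s["ee_rot"],-1)).as_matrix().round(2))
for n in("scene","side"):print(imaging.calibration(n))
E
```

```text
[ 126.21290407 -509.39949924  252.79653695] [-5.62679256e-04  9.92639908e-01  1.21101992e-01  6.78781755e-05] [[ 0.97  0.24 -0.  ]
 [ 0.24 -0.97  0.  ]
 [ 0.   -0.   -1.  ]]
{'camera_matrix': array([[412.74037314,   0.        , 258.41774801],
       [  0.        , 412.74037314, 195.2183093 ],
       [  0.        ,   0.        ,   1.        ]]), 'world_to_cam': array([[-6.84423689e-01,  7.29003382e-01, -1.08757670e-02,
         3.42120347e+02],
       [-4.54653064e-01, -4.15093989e-01,  7.88027646e-01,
         1.62514144e+02],
       [ 5.69960354e-01,  5.44289490e-01,  6.15543781e-01,
        -1.45390482e+03],
       [ 0.00000000e+00,  0.00000000e+00,  0.00000000e+00,
         1.00000000e+00]])}
{'camera_matrix': array([[471.60771603,   0.        , 250.07076356],
       [  0.        , 471.60771603, 184.54718422],
       [  0.        ,   0.        ,   1.        ]]), 'world_to_cam': array([[-9.53595322e-01, -3.00798725e-01,  1.32698752e-02,
         5.50783101e+02],
       [ 2.33163079e-01, -7.09855376e-01,  6.64635482e-01,
        -2.07409329e+02],
       [-1.90501813e-01,  6.36887331e-01,  7.47049923e-01,
        -1.14903276e+03],
       [ 0.00000000e+00,  0.00000000e+00,  0.00000000e+00,
         1.00000000e+00]])}
```

View pics/scene0b.png

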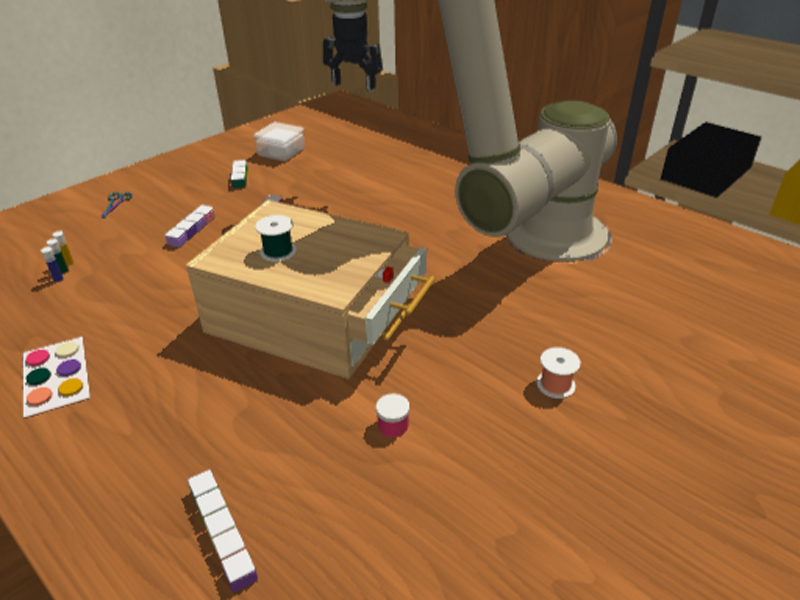

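View pics/side0b.png

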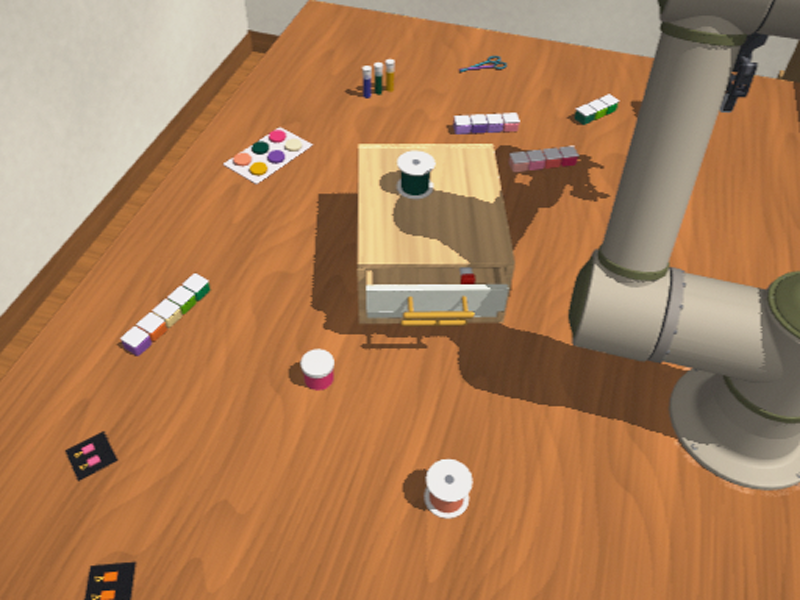

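```bash
cat > m.py <<'E'
from h import *
from scipy.optimize import least_squares
S=imaging.calibration("scene");D=imaging.calibration("side")
# (cal, chest pt, px800)
o=[(S,(0,-125,150),(408,233)),(S,(0,125,150),(348,307)),(S,(306,125,150),(190,266)),(S,(306,-125,150),(268,202)),(S,(0,125,0),(348,378)),
(D,(0,125,150),(359,265)),(D,(0,-125,150),(511,265)),(D,(306,125,150),(358,145)),(D,(306,-125,150),(493,144))]
def W(q,p):
    c,s=np.cos(q[2]),np.sin(q[2]);return np.array([q[0]+c*p[0]-s*p[1],q[1]+s*p[0]+c*p[1],p[2]])
f=lambda q:np.concatenate([proj(k,W(q,p))-np.array(u)*.64 for k,p,u in o])
r=least_squares(f,[450,-200,-1.57],x_scale=[100,100,1]);q=r.x
print(q,r.fun.reshape(-1,2).round(1).tolist())
def C(w):
    c,s=np.cos(q[2]),np.sin(q[2]);d=np.array(w)[:2]-q[:2];return np.array([c*d[0]+s*d[1],-s*d[0]+c*d[1],w[2]]).round(1)
P=lambda k,u,v,z:atz(k,u*.64,v*.64,z)
for n,k,u,v,z in [("frontL",D,365,288,134),("frontR",D,508,287,134),("frontnear",S,427,250,134),("frontfar",S,367,320,134),("bar L",D,402,317,115),("bar R",D,474,314,115),("cap",D,467,272,119),("cap",S,389,268,119),
 ("green",S,274,223,205),("green",D,416,160,205),("peach",S,560,358,55),("peach",D,449,477,55),("pot",S,393,405,46),("pot",D,317,362,46)]:
    w=P(k,u,v,z);print(n,w.round(0),C(w))
E
python3 - <<'E'
exec(open("m.py").read())
a=cv2.imread("pics/scene0.png")[140:225,200:300];b=cv2.imread("pics/side0.png")[155:220,220:340]
a=cv2.resize(a,None,fx=6,fy=6,interpolation=2)[:,:600];b=cv2.resize(b,None,fx=5,fy=5,interpolation=2)
cv2.imwrite("pics/c1.png",a);cv2.imwrite("pics/c2.png",b)
E
```

```text
[515.31712024 -37.0071786   -1.23930624] [[1.5, -0.3], [-1.7, 2.4], [-1.9, 0.2], [0.7, -1.0], [2.1, 1.4], [-1.1, -0.3], [3.2, -1.3], [-0.0, -0.6], [0.0, -0.4]]
frontL [611.  33. 134.] [-35.2 113.2 134. ]
frontR [400. -38. 134.] [ -36.3 -109.7  134. ]
frontnear [402. -33. 134.] [ -41.  -105.9  134. ]
frontfar [614.  30. 134.] [-31.5 114.7 134. ]
bar L [543.  56. 115.] [-78.7  56.8 115. ]
bar R [440.  16. 115.] [-74.4 -54.5 115. ]
cap [470. -64. 119.] [ 10.4 -51.4 119. ]
cap [473. -59. 119.] [  7.2 -46.9 119. ]
green [ 597. -210.  205.] [190.4  20.3 205. ]
green [ 601. -208.  205.] [189.4  25.7 205. ]
peach [405. 260.  55.] [-316.6   -7.8   55. ]
peach [411. 262.  55.] [-316.6   -1.2   55. ]
pot [657. 126.  46.] [-107.8  187.2   46. ]
pot [659. 130.  46.] [-111.4  189.9   46. ]
```

View pics/c1.png

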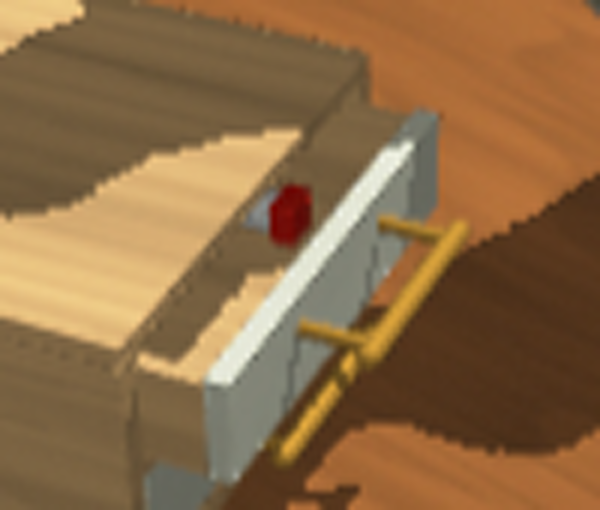

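View pics/c2.png

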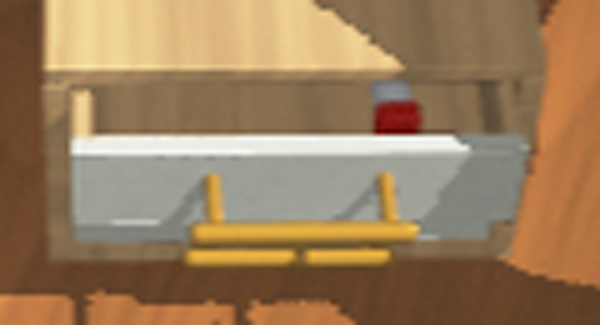

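Call:
apply_moves([
  [-1,0,0,0,-5.1],
  [-1,43.5,-33,0,0],
  [-1,43.5,-33,0,0],
  [-1,43.5,-33,0,0],
  [-1,43.5,-33,0,0],
  [-1,43.5,-33,0,0],
  [-1,43.5,-33,0,0],
  [-1,43.5,-33,0,0],
  [-1,43.5,-33,0,0],
  [-1,43.5,-33,0,0],
  [-1,43.5,-33,0,0],
  [-1,43.5,-33,0,0],
  [0.3,43.5,-36,0,0],
  [0.3,0,0,0,0],
])

```text
time_s: 1.85
eef_pos: [490.4, 40.4, 252.6]
ee_rot: [-0.0, 0.986, 0.167, -0.0]
force: [-0.9, -0.5, 0.1]
grip_width: 0.607
grip_force: 0.0
```

```bash
cat > look.py <<'E'
import sys;from h import *
s=sense();c=imaging.calibration("wrist");i=imaging.capture("wrist")
n=sys.argv[1];cv2.imwrite(f"pics/{n}.png",cv2.resize(i,(800,600),interpolation=2));np.savez(n+".npz",K=c["camera_matrix"],T=c["world_to_cam"])
q=[515.3,-37,-1.2393];cc,ss=np.cos(q[2]),np.sin(q[2]);d=s["eef_pos"][:2]-np.array(q[:2])
x=R.from_quat(np.roll(s["ee_rot"],-1)).as_matrix()
print(s["time_s"],s["eef_pos"].round(1),"chest",(cc*d[0]+ss*d[1]).round(1),(-ss*d[0]+cc*d[1]).round(1),"yaw err deg",np.degrees(np.arctan2(x[1,0],x[0,0])-q[2]).round(2),s["force"].round(1),s["grip_width"],s["grip_force"],s["joints"].round(2))
E
python3 look.py w1
```

```text
1.85 [490.4  40.4 252.6] chest -81.3 1.6 yaw err deg 90.28 [-0.9 -0.5  0.1] 0.6068836736530352 0.0 [-0.16  0.24  1.59  0.    1.31  1.08]
```

View pics/w1.png

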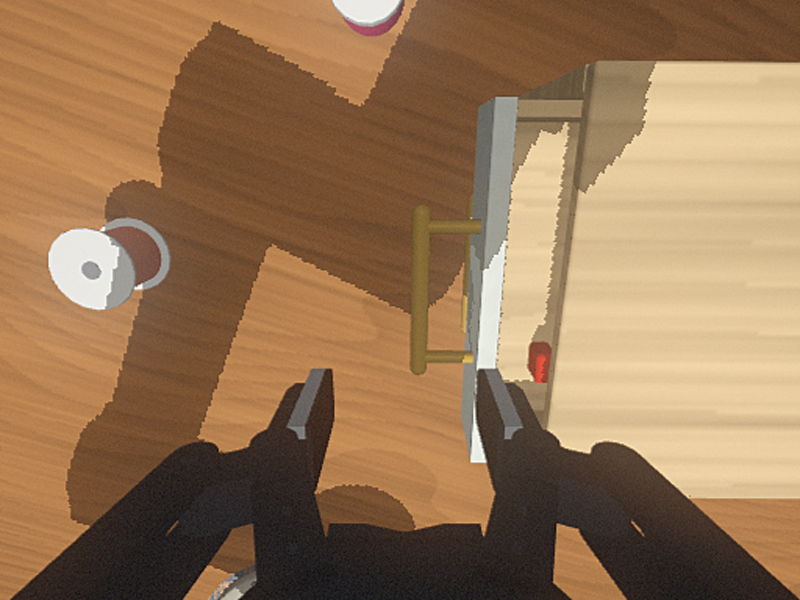

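```bash
cat > pt.py <<'E'
import sys;from h import *
def mk(n):
    z=np.load(n+".npz");return dict(camera_matrix=z["K"],world_to_cam=z["T"])
q=[515.3,-37,-1.2393];cc,ss=np.cos(q[2]),np.sin(q[2])
def P(n,u,v,z,l=""):
    w=atz(mk(n),u*.64,v*.64,z);d=w[:2]-np.array(q[:2]);print(l,w.round(1),"chest",(cc*d[0]+ss*d[1]).round(1),(-ss*d[0]+cc*d[1]).round(1))
    return w
E
python3 - <<'E'
from pt import *
print(mk("w1"))
for l,u,v,z in [("barfar",422,206,120),("barnear",419,374,120),("ctop far",592,62,150),("ctop near",550,498,150),("dfront outer far top",483,98,134),("near",472,462,134),("capL",530,345,108),("capR",550,345,108),("peach",92,269,55)]:P("w1",u,v,z,l)
E
```

```text
{'camera_matrix': array([[279.27993351,   0.        , 258.67717048],
       [  0.        , 279.27993351, 190.59020983],
       [  0.        ,   0.        ,   1.        ]]), 'world_to_cam': array([[ 3.30087531e-01, -9.43949953e-01, -8.40941609e-04,
        -1.24379829e+02],
       [ 8.93645564e-01,  3.12783409e-01, -3.21813835e-01,
        -4.09021227e+02],
       [ 3.04039187e-01,  1.05475230e-01,  9.46802592e-01,
        -5.32660266e+02],
       [ 0.00000000e+00,  0.00000000e+00,  0.00000000e+00,
         1.00000000e+00]])}
barfar [543.   47.2 120. ] chest -70.6 53.6
barnear [441.2  12.2 120. ] chest -70.6 -54.0
ctop far [632.2  -1.3 150. ] chest 4.3 122.2
ctop near [400.4 -90.4 150. ] chest 13.1 -126.0
dfront outer far top [604.4  37.8 134. ] chest -41.7 108.6
near [398.4 -40.1 134. ] chest -35.1 -111.6
capL [479.9 -52.6 108. ] chest 3.3 -38.6
capR [484.3 -65.2 108. ] chest 16.6 -38.5
peach [410.6 260.5  55. ] chest -315.4 -2.2
```

Call:
apply_moves([
  [0.38,0,9,30,0],
  [0.38,0,0,40,0],
  [0.38,0,0,13,0],
  [0.38,0,0,0,0],
  [0.38,0,0,0,0],
  [0.38,0,0,0,0],
])

```text
time_s: 2.65
eef_pos: [493.1, 29.1, 171.4]
ee_rot: [0.0, 0.986, 0.165, 0.001]
force: [-0.6, 0.8, 0.4]
grip_width: 0.309
grip_force: 0.0
```

```bash
python3 look.py w2
```

```text
2.65 [493.1  29.1 171.4] chest -69.7 0.5 yaw err deg 90.02 [-0.6  0.8  0.4] 0.3087206868868002 0.0 [-0.18  0.33  1.71  0.    1.11  1.06]
```

View pics/w2.png

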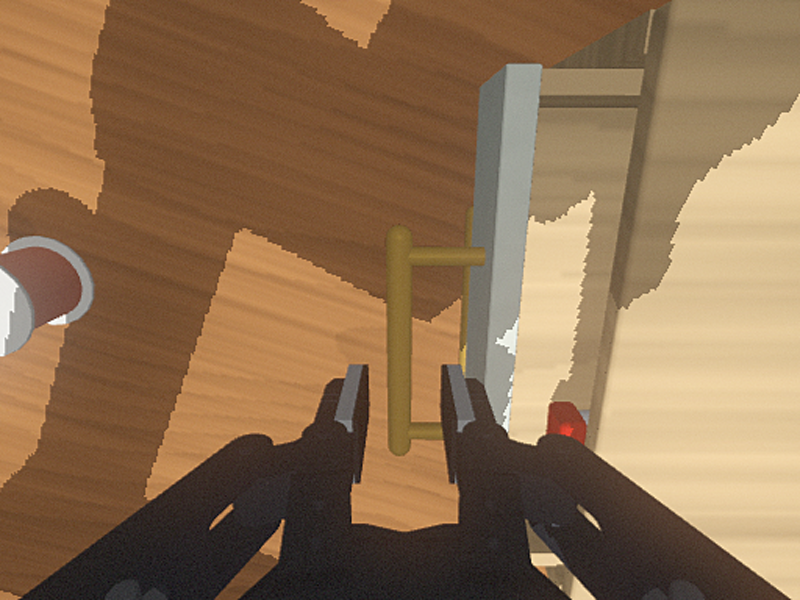

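Call:
apply_moves([
  [0.38,0,-2,20,0],
  [0.38,0,0,20,0],
  [0.38,0,0,13,0],
  [0.38,0,0,0,0],
  [1,0,0,0,0],
  [1,0,0,0,0],
  [1,0,0,0,0],
], newtons=40)

```text
time_s: 3.58
eef_pos: [492.4, 31.0, 118.0]
ee_rot: [0.0, 0.986, 0.165, 0.001]
force: [-0.7, -0.6, 5.8]
grip_width: 0.112
grip_force: 39.3
```

Call:
apply_moves([
  [1,0,-5,0,0],
  [1,0,-10,0,0],
  [1,0,-15,0,0],
  [1,0,-15,0,0],
  [1,0,-15,0,0],
  [1,0,-15,0,0],
  [1,0,-15,0,0],
  [1,0,-10,0,0],
  [1,0,-5,0,0],
  [1,0,0,0,0],
])

```text
time_s: 4.82
eef_pos: [458.3, 130.9, 118.0]
ee_rot: [-0.0, 0.986, 0.165, 0.001]
force: [-0.3, 2.6, 6.2]
grip_width: 0.108
grip_force: 39.5
```

Bar gripped, and the force only shows drawer friction. Now I'll creep to the stop.

Call:
apply_moves([
  [1,0,-4,0,0],
  [1,0,-4,0,0],
  [1,0,0,0,0],
])

```text
time_s: 5.2
eef_pos: [455.8, 138.2, 118.0]
ee_rot: [0.0, 0.986, 0.165, 0.001]
force: [0.0, 1.9, 5.9]
grip_width: 0.111
grip_force: 39.5
```

Call:
apply_moves([
  [1,0,-4,0,0],
  [1,0,-3,0,0],
  [1,0,0,0,0],
])

```text
time_s: 5.58
eef_pos: [453.6, 144.8, 118.0]
ee_rot: [0.0, 0.986, 0.165, 0.001]
force: [0.1, 0.5, 5.5]
grip_width: 0.107
grip_force: 39.5
```

Call:
apply_moves([
  [1,0,-4,0,0],
  [1,0,0,0,0],
])

```text
time_s: 5.82
eef_pos: [452.3, 148.6, 118.0]
ee_rot: [0.0, 0.986, 0.165, 0.001]
force: [0.2, 1.9, 5.2]
grip_width: 0.115
grip_force: 39.5
```

Call:
apply_moves([
  [1,0,-3,0,0],
  [1,0,0,0,0],
])

```text
time_s: 6.08
eef_pos: [451.3, 151.4, 118.0]
ee_rot: [0.0, 0.986, 0.165, 0.001]
force: [0.5, 0.9, 5.6]
grip_width: 0.11
grip_force: 39.5
```

Call:
apply_moves([
  [1,0,-3,0,0],
  [1,0,0,0,0],
])

```text
time_s: 6.32
eef_pos: [450.9, 152.6, 118.0]
ee_rot: [0.002, 0.986, 0.165, 0.001]
force: [3.5, -13.1, 4.3]
grip_width: 0.106
grip_force: 39.7
```

Call:
apply_moves([
  [1,0,2,0,0],
  [0.38,0,0,0,0],
  [0.38,0,0,0,0],
  [0.38,0,0,0,0],
  [0.38,0,0,-20,0],
  [0.38,0,0,-40,0],
  [0,0,0,-50,0],
  [0,-10,30,0,0],
  [0,-10,35,0,0],
  [0,-12,35,0,0],
  [0,-13,35,0,0],
])

```text
time_s: 7.7
eef_pos: [451.6, 8.7, 227.2]
ee_rot: [-0.0, 0.986, 0.165, -0.0]
force: [0.8, -0.3, 0.6]
grip_width: 0.498
grip_force: 0.0
```

Call:
apply_moves([
  [0,0,0,0,-10],
  [0,0,0,0,-10],
  [0,0,0,0,-10],
  [0,0,0,0,-10],
  [0,0,0,0,-10],
  [0,0,0,0,-10],
  [0,0,0,0,-10],
  [0,0,0,0,-10],
  [0,0,0,0,-10],
  [0,0,0,0,0],
])

```text
time_s: 8.95
eef_pos: [451.7, 9.8, 227.2]
ee_rot: [-0.0, 0.581, 0.814, -0.0]
force: [0.0, -0.5, 0.3]
grip_width: 0.497
grip_force: 0.0
```

```bash
python3 look.py w3
```

```text
8.95 [451.7   9.8 227.2] chest -65.0 -44.9 yaw err deg 179.93 [ 0.  -0.5  0.3] 0.4965890541190951 0.0 [-0.24  0.18  1.75  0.    1.22 -0.57]
```

View pics/w3.png

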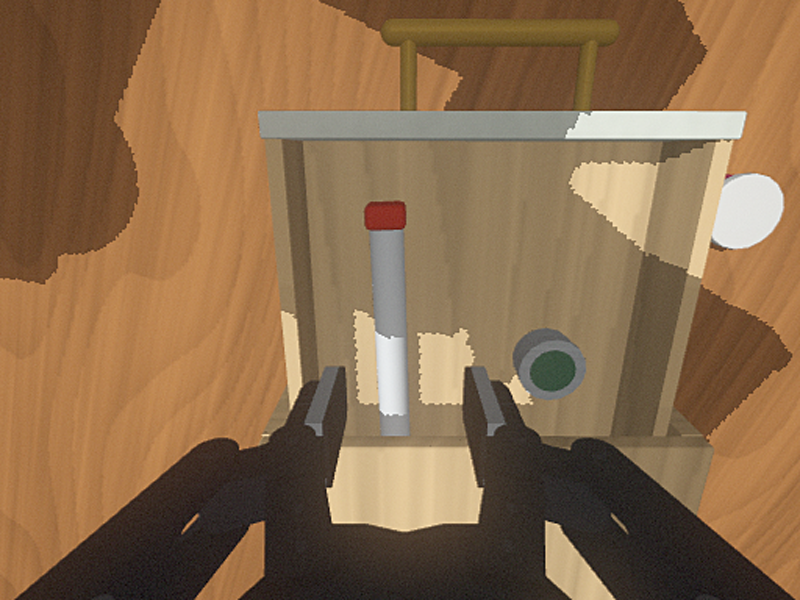

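Run:
```python
from pt import *
for l,u,v,z in [("capL",365,204,108),("capR",405,204,108),("front",385,202,108),("tubeA",388,232,106),("tubeB",395,434,106),("tin",553,370,107),("frontinner",500,139,134),("ctop edge",500,446,150),("ctopedge2",400,446,150),("bar",500,33,115)]:P("w3",u,v,z,l)
```

```text
capL [413.8  54.1 108. ] chest -119.2 -66.3
capR [434.2  61.1 108. ] chest -119.2 -44.7
front [423.7  58.6 108. ] chest -120.3 -55.5
tubeA [430.3  43.4 106. ] chest -103.7 -54.2
tubeB [476.1 -80.8 106. ] chest 28.7 -51.3
tin [553.   -4.5 107. ] chest -18.5 46.3
frontinner [465.  105.9 134. ] chest -151.5 -1.1
ctop edge [522.7 -39.  150. ] chest 4.3 6.4
ctopedge2 [471.8 -56.6 150. ] chest 4.3 -47.5
bar [450.3 150.4 115. ] chest -198.4 -0.4
```

Call:
apply_moves([
  [0,0,-8.4,40,0],
  [0,0,0,40,0],
  [0,0,0,25,0],
  [0,0,0,12,0],
  [0,0,0,0,0],
  [1,0,0,0,0],
  [1,0,0,0,0],
  [1,0,0,0,0],
  [1,0,0,0,0],
], newtons=30)

```text
time_s: 10.12
eef_pos: [444.5, 6.9, 111.3]
ee_rot: [0.001, 0.581, 0.814, 0.0]
force: [-0.5, 0.8, 6.6]
grip_width: 0.224
grip_force: 29.7
```

```bash
python3 look.py w4
```

```text
10.125 [444.5   6.9 111.3] chest -64.6 -52.7 yaw err deg 180.02 [-0.5  0.8  6.6] 0.2237294822937524 29.654174745082855 [-0.25  0.32  1.91  0.    0.91 -0.58]
```

Call:
apply_moves([
  [1,0,0,-8,0],
  [1,0,0,-8,0],
  [1,0,0,-8,0],
  [1,0,0,-4,0],
  [1,0,0,-4,0],
  [1,0,0,-4,0],
])

```text
time_s: 10.92
eef_pos: [443.6, 7.2, 146.3]
ee_rot: [-0.0, 0.581, 0.814, -0.0]
force: [0.3, 0.5, -3.2]
grip_width: 0.221
grip_force: 29.4
```

Call:
apply_moves([
  [1,0,0,-4,0],
  [1,0,0,-4,0],
  [1,0,0,0,0],
])

```text
time_s: 11.3
eef_pos: [443.8, 7.2, 154.4]
ee_rot: [-0.0, 0.581, 0.814, 0.0]
force: [1.0, 0.8, -2.2]
grip_width: 0.218
grip_force: 29.4
```

Run:
```python
from h import *
i=imaging.capture("side")[120:240,200:360]; cv2.imwrite("pics/s5.png",cv2.resize(i,(800,600),interpolation=2))
```

```text
(no output)
```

View pics/s5.png

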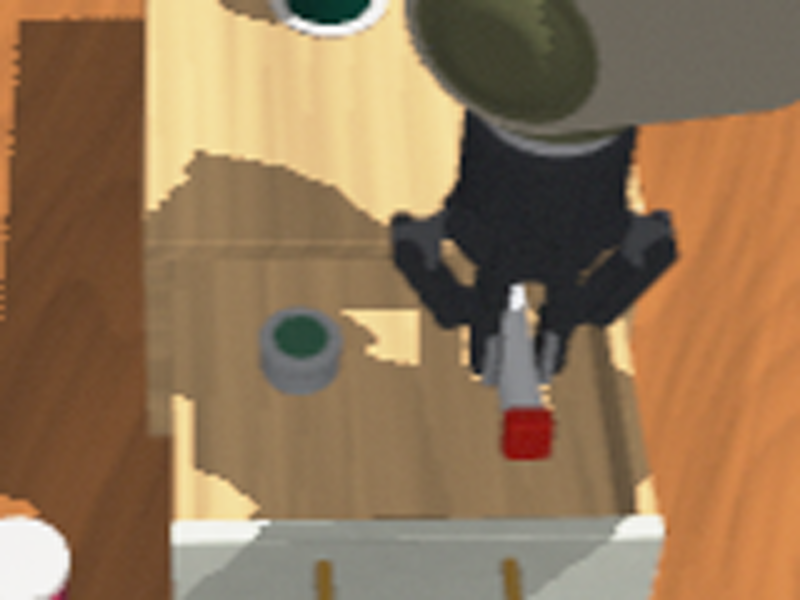

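Run:
```python
from pt import *
o,d=ray(imaging.calibration("side"),200+527/5,120+437/5)
a=np.array([cc,ss,0])
for X in(-122,-119,-116):
    t=(X-(a@(o-np.r_[q[:2],0])))/(a@d);print(X,o+t*d)
```

```text
-122 [427.37179802  61.75988351 149.3939878 ]
-119 [427.6949844   58.6983884  145.66084318]
-116 [428.01817078  55.6368933  141.92769856]
```

Call:
apply_moves([
  [1,0,0,-3,0],
  [1,0,0,-2,0],
  [1,0,0,0,0],
  [1,5,0,-1.3,0],
  [1,8,0,-2.1,0],
  [1,8,0,-2.1,0],
  [1,8,0,-2.1,0],
  [1,5,0,-1.3,0],
  [1,0,0,0,0],
])

```text
time_s: 12.48
eef_pos: [432.6, 39.7, 168.3]
ee_rot: [-0.0, 0.58, 0.814, 0.0]
force: [0.2, 1.6, -2.0]
grip_width: 0.221
grip_force: 29.4
```

```bash
python3 look.py w6
python3 - <<'E'
from h import *
i=imaging.capture("scene")[110:230,180:340]; cv2.imwrite("pics/s6.png",cv2.resize(i,(800,600),interpolation=2))
E
```

```text
12.475 [432.6  39.7 168.3] chest -99.4 -53.3 yaw err deg 180.05 [ 0.2  1.6 -2. ] 0.22124577125760947 29.43860650062561 [-0.18  0.21  1.87  0.    1.06 -0.51]
```

View pics/s6.png

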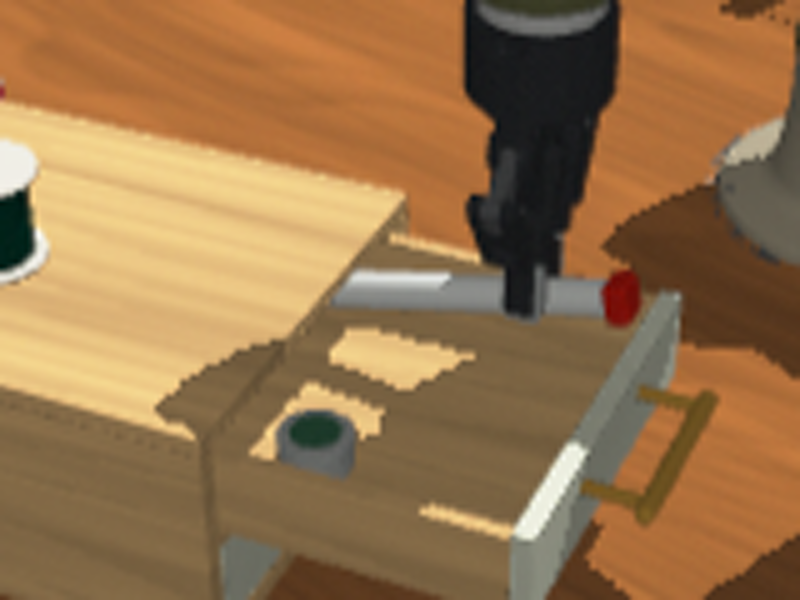

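Run:
```python
from pt import *
a=np.array([cc,ss,0]);S=imaging.calibration("scene")
for (u,v),X in (((628,298),-153),((525,297),-99.4),((345,288),8)):
    o,d=ray(S,180+u/5,110+v/5)
    b=np.array([-ss,cc,0]);t=(-53-(b@(o-np.r_[q[:2],0])))/(b@d);w=o+t*d;print(w,"chest x",a@(w-np.r_[q[:2],0]))
```

```text
[415.40432982  90.38036551 165.03828328] chest x -152.9571915153504
[433.81710639  36.88558169 150.33547549] chest x -96.38226565476855
[468.35416479 -63.45520427 127.61523182] chest x 9.735978447865634
```

Call:
apply_moves([
  [1,8,0,-2,0],
  [1,12,0,-3,0],
  [1,12,0,-3,0],
  [1,12,0,-3,0],
  [1,12,0,-3,0],
  [1,12,0,-3,0],
  [1,12,0,-3,0],
  [1,0,0,0,0],
])

```text
time_s: 13.58
eef_pos: [406.6, 115.5, 188.5]
ee_rot: [0.0, 0.58, 0.815, 0.0]
force: [0.4, -0.7, -0.7]
grip_width: 0.216
grip_force: 29.5
```

```bash
python3 look.py w7
python3 - <<'E'
from h import *
i=imaging.capture("scene")[90:240,180:380]; cv2.imwrite("pics/s7.png",cv2.resize(i,(800,600),interpolation=2))
E
```

```text
13.575 [406.6 115.5 188.5] chest -179.6 -53.2 yaw err deg 180.09 [ 0.4 -0.7 -0.7] 0.21631376898715496 29.499378204345703 [-0.    0.16  1.88 -0.    1.11 -0.34]
```

View pics/s7.png

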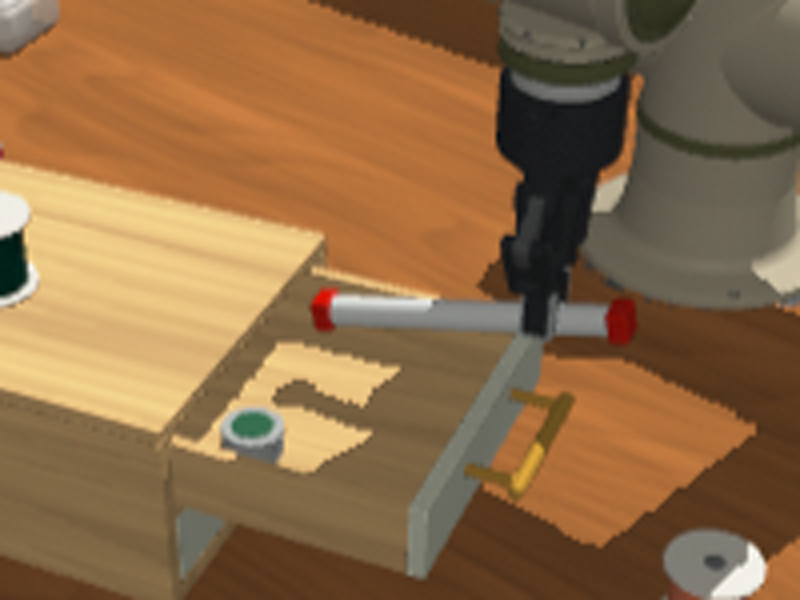

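The tube is completely out, front end up. Its back cap is clear of the chest edge and the tin is standing. Lifting straight up.

Call:
apply_moves([
  [1,4,0,-5,0],
  [1,4,0,-12,0],
  [1,0,0,-15,0],
  [1,0,0,-15,0],
  [1,0,0,-15,0],
  [1,0,0,-12,0],
  [1,0,0,-6,0],
  [1,0,0,0,0],
  [1,0,0,0,0],
  [1,0,0,0,0],
  [1,0,0,0,0],
])

```text
time_s: 15.05
eef_pos: [404.0, 122.4, 268.0]
ee_rot: [-0.0, 0.581, 0.814, -0.0]
force: [0.7, -0.4, -0.3]
grip_width: 0.218
grip_force: 29.5
```

Run:
```python
from h import *
i=imaging.capture("scene"); cv2.imwrite("pics/s8.png",cv2.resize(i,(800,600),interpolation=2))
```

```text
(no output)
```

View pics/s8.png

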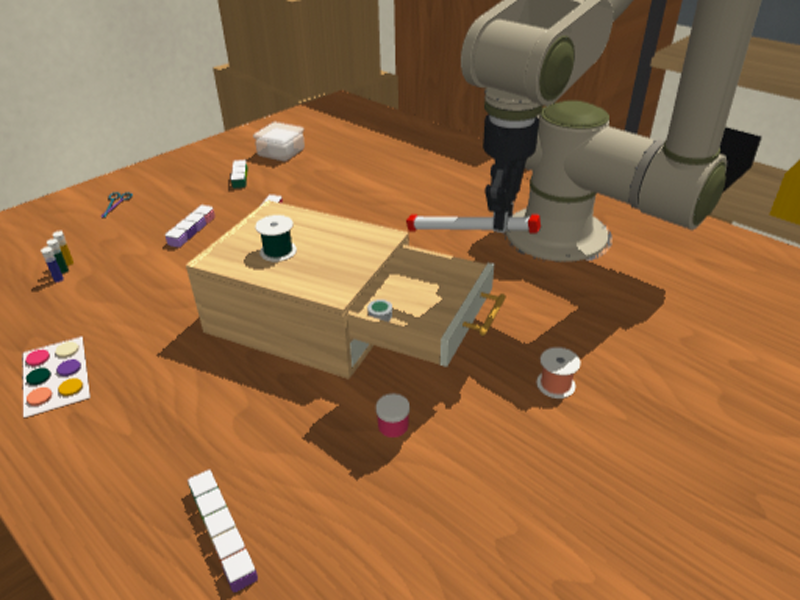

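The picture shows the tube held at (410–540, 222), about 60 mm or more above the chest top. The drawer is open, the tin is standing, and the spools and pot are at their starting pixels.

```bash
python3 -c "
from rig import ctrl;print(ctrl.finish_job())"
```

```text
the job is handed in; nothing more can be done
None
```

I pulled the drawer to its stop, drew the tube out slantwise, and handed the job in with it held still at about 215–265 mm, the drawer open and the spools, pot and tin undisturbed; the hand-in returned no verdict.

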